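# Step a notched spacer along a cedar cigar tray

## Robot

A 7-joint arm with a two-finger parallel gripper is mounted at the origin on the work surface. World frame = base frame: x ahead of the robot, y to its left, z up, the work surface at z = 0. Lengths are in m, angles in rad, forces in N, time in s.
With the tool pointing down it reaches from about 0.4 to 0.85 m from the base axis. Payload 10.4 kg.
Tool frame: the origin (TCP) lies on the centre line of the jaws, within the pads' length; the fingertips stand 8 mm ahead of it and the grasp point (between the pads) lies 11 mm behind it (r.finger_overhang is the distance from the TCP to the fingertips, in m); z points along the fingers, y is the line along which they close (so a half turn about z gives the same grasp; the last joint's range is limited). The gripper opens to 87 mm and grips with 3 to 60 N. Pads are 19 mm wide; open, the fingers measure 117 mm over their backs; the gripper's body (75 mm by 190 mm) begins 51 mm behind the grasp point.
Start: joints at [-1.141, 0.332, -0.065, 1.46, 0.022, 1.35, -0.088], TCP at [0.273, 0.562, 0.203] pointing down, gripper open.
Joint ranges: [-2.6, 2.6], [-0.5, 2.12], [-1.47, 1.34], [0.16, 2.42], [-1.27, 4.41], [0.06, 2.06], [-2.6, 2.6]. Speed limits (rad/s): [2.22, 2.22, 2.79, 2.79, 3.14, 3.14, 3.14].

## Interface

Orientations are given as a unit quaternion [x, y, z, w].
In Python, from bench import r, vision gives the robot as it stands.
- The arm moves only by the tool drive_tool, never from a script. Its argument "series" is a list of rows, each a list of 2 entries, a list of its own where there are three numbers: the shift along the world's x, y, z in cm, then the turn about the world's z in degrees. A call has exactly 10 rows; each row shifts and turns the commanded pose from where the row before left it; what a row does not reach is not made up. A row lasts 1/8 s, in which the tool goes at most 62.5 mm and 10.7 degrees, less where a joint would pass 70% of its speed; a pose out of reach is approached as far as the arm can. A call with a gripper value outside its range is refused whole. "hand" is the closure, from 0 (fully open) to 1 (shut), set as the call begins (left out, the last holds). The fingers move at their own pace and stop on an object; "newtons" is the grip in N (left out, the last holds). Time passes only in rows, so rows that do not move let the fingers close, or fill a call up. It gives the time, the measured TCP pose, the force, the opening and the grip force at its end, in the units of the state.
- r.read_state(): the state, without advancing time (a new reading comes with each control period).
- vision.camera(name): name is "scene" or "side" or "wrist"; returns a dict with "color" (384x512x3 uint8, red, green, blue), "intrinsics" (3x3 intrinsics, pixels), "R" (3x3) and "t" (3): a world point X has camera coordinates R X + t; the wrist camera has in their place "mount" (4x4, takes a point from camera to tool coordinates, whose origin is the TCP and whose axes are the flange's). Camera axes: x right, y down, z forward; pixel columns grow to the right and rows downward; lengths in m; the calibration is good to about 2 mm. The wrist camera is an equidistant fisheye: a pixel r from the principal point sees the ray r / f radians off the axis. A picture is of the moment at which its call begins: read the wrist's pose just before it. There is no depth.
- r.close_job(): hands the job in; it is judged then, once.
The state is a dict: "time": time; "joint_positions": joint angles; "joint_vel": joint speeds; "joint_torque": joint torques, N m; "ee_pos": TCP position; "eef_rot": TCP orientation; "ft_force": force on the tool from outside, world axes, zero at the start; "torque": the same for the moment, N m; "width": finger opening in m; "grip_force": force on a finger pad.
Only numpy, scipy, OpenCV 4.12 (cv2) and the standard library are available. Lean on these libraries where they do the work, as an engineer would, in place of code of your own. Each camera call takes 0.05 s, during which the arm holds its last target. There are 200 camera calls.

## Task

Set the three cedar slats of the cigar tray at equal gaps, starting from the brass end stop. Hold the blue notched spacer over slat 1 and draw it gently, with the slat, towards the brass stop until you feel it press lightly on the stop (about 3 N, under 6 N); lift it off and do the same, as lightly, with slat 2 against slat 1, then slat 3 against slat 2, without shoving the slats already set. Touch the tray only with the spacer; then stand it back upright on the cork mat, let go, and leave the ashtray, lighter and cutter where they are.

Things in the scene. Friction and masses are not known exactly. Their poses are not given: they have to be found in the camera images.
- tray: Dark wooden display tray fixed to the bench, 146 mm (its x) by 164 mm (its y, the row) and 30 mm high over side rails, end wall and end stop; the inner floor is 6 mm above the bench and 130 by 144 mm. Origin: centre of the underside, z up. The brass end stop is its -y end, the dark wooden wall its +y end; three pale slats stand across it. With all slats set, the four berths are 30 mm each.
- stop_face (a point): Middle of the upper edge of the end stop's inner face, 30 mm above the bench, at tray y = -72 mm; frame parallel to the tray's, +y points along the row into the tray. Slats are drawn towards its -y.
- end_stop: Brass bar forming the tray's -y end, 130 mm (x) by 10 mm (y) by 30 mm high, rigid. Origin: centre of its underside, 77 mm from the tray's centre.
- slat1: Slat 1: an upright cedar divider across the tray, 129 mm long (tray x), 8 mm thick (tray y), 28 mm tall, rounded on top. Origin: centre of its underside on the tray floor, 6 mm above the bench.
- slat2: Slat 2: an upright cedar divider across the tray, 129 mm long (tray x), 8 mm thick (tray y), 28 mm tall, rounded on top. Origin: centre of its underside on the tray floor, 6 mm above the bench.
- slat3: Slat 3: an upright cedar divider across the tray, 129 mm long (tray x), 8 mm thick (tray y), 28 mm tall, rounded on top. Origin: centre of its underside on the tray floor, 6 mm above the bench.
- slat1_top (a point): Middle of the top edge of pale cedar slat 1 of 3 (slat 1 is nearest the brass stop), 34 mm above the bench, 28 mm above the tray floor. Frame parallel to the tray's. The slat slides along the tray's y only, in snug grooves: about 8 N moves it, and it stays where it is left. At the start it stands 8 to 15 mm farther from the stop than it should.
- slat2_top (a point): Middle of the top edge of pale cedar slat 2 of 3 (slat 1 is nearest the brass stop), 34 mm above the bench, 28 mm above the tray floor. Frame parallel to the tray's. The slat slides along the tray's y only, in snug grooves: about 8 N moves it, and it stays where it is left. At the start it stands 8 to 15 mm farther from the stop than it should.
- slat3_top (a point): Middle of the top edge of pale cedar slat 3 of 3 (slat 1 is nearest the brass stop), 34 mm above the bench, 28 mm above the tray floor. Frame parallel to the tray's. The slat slides along the tray's y only, in snug grooves: about 8 N moves it, and it stays where it is left. At the start it stands 8 to 15 mm farther from the stop than it should.
- spacer: Blue metal spacer block, 40 mm (its x) by 46 mm (its y) by 56 mm high, about 0.22 kg, loose, standing on its two feet on the cork mat. Origin: centre of its underside, z up. From below a notch runs through it along x, 20 mm deep: thick foot y = -23 to +2 mm, notch +2 to +15 mm, thin foot +15 to +23 mm. A yellow stripe on top marks the thick-foot (-y) side.
- spacer_notch (a point): Middle of the notch's roof, 20 mm above the spacer's underside, at spacer y = +8.5 mm; the notch is 13 mm wide. With the thick foot towards the brass stop, the thin foot draws the slat along from behind. When the thick foot's outer face meets the stop or the slat before, the gap is 30 mm (25 mm foot + 5 mm play) and the tool force rises above the sliding 8 N.
- spacer_grip (a point): Where to grip: the middle of the spacer's solid upper part, 43 mm above its underside. Grip across its y faces (46 mm) with the fingertips no lower than the notch roof (20 mm up), so that they pass over the slats. Pressing the thick foot on the stop or on a set slat: about 3 N is right, more than 6 N bruises it, and 8 N shifts the slat.
- mat: Square cork mat fixed to the bench, 120 by 120 mm, 3 mm thick; origin at the centre of its underside. The spacer starts on it and belongs there.
- ashtray: Orange round ashtray, 120 mm across, 32 mm high, loose; leave alone. Origin: centre of underside.
- lighter: Dark steel lighter lying flat, 89 by 24 by 12 mm, loose; leave alone. Origin: under the middle of the dark part.
- cutter: Silver table cutter, 60 by 110 mm, 42 mm high, with a short lever on its -y end, loose; leave alone. Origin: centre of underside.
Not all that is in view belongs to the job. Of the things that look like the mat, the smallest one is meant.

How it is judged:
On the way, in this order (a step that is already met when the one before it is completed fails the run):
1. the spacer, pulled along by the robot, carries slat 1 up to the brass end stop: it bears on both at once (over 1.5 N on the one it meets) with the gap at 30 mm +/- 1.5 mm (y of slat1_top in the frame of stop_face between 0.0325 and 0.0355 m and contact force between spacer and end_stop above 1.5 N and contact force between spacer and slat1 above 1 N), for 0.2 s.
2. the spacer, pulled along by the robot, carries slat 2 up to slat 1: it bears on both at once (over 1.5 N on the one it meets) with the gap at 30 mm +/- 1.5 mm (horizontal distance between slat1_top and slat2_top between 0.0365 and 0.0395 m and contact force between spacer and slat1 above 1.5 N and contact force between spacer and slat2 above 1 N), for 0.2 s.
3. the spacer, pulled along by the robot, carries slat 3 up to slat 2: it bears on both at once (over 1.5 N on the one it meets) with the gap at 30 mm +/- 1.5 mm (horizontal distance between slat2_top and slat3_top between 0.0365 and 0.0395 m and contact force between spacer and slat2 above 1.5 N and contact force between spacer and slat3 above 1 N), for 0.2 s.
At the end, for the whole second after the job is handed in: The three gaps (stop to slat 1, slat 1 to slat 2, slat 2 to slat 3) are each 30 mm within 1.5 mm, and the spacer stands upright and still on the cork mat, its centre within 45 mm of the mat's middle along each side, released (y of slat1_top in the frame of stop_face between 0.0325 and 0.0355 m and horizontal distance between slat1_top and slat2_top between 0.0365 and 0.0395 m and horizontal distance between slat2_top and slat3_top between 0.0365 and 0.0395 m and x of spacer in the frame of mat between -0.045 and 0.045 m and y of spacer in the frame of mat between -0.045 and 0.045 m and z of spacer in the frame of mat between 0 and 0.006 m and angle between spacer's own z axis and vertical below 0.1 rad and linear speed of spacer below 0.02 m/s); the robot touches nothing.
It fails at once if the ashtray, the lighter or the cutter is moved by more than 20 mm (distance of any of ashtray, lighter, cutter from where it was at the start of the episode above 0.02 m).
It fails at once if the spacer presses on the brass end stop with more than 6 N (contact force between spacer and end_stop above 6 N).
It fails at once if while drawing slat 2 or 3, the spacer presses on the slat before it with more than 6 N ((contact force between spacer and slat1 above 6 N and contact force between spacer and slat2 above 1 N) or (contact force between spacer and slat2 above 6 N and contact force between spacer and slat3 above 1 N)).
It fails at once if the spacer presses on a slat with more than 22 N (contact force between spacer and slat1 above 22 N or contact force between spacer and slat2 above 22 N or contact force between spacer and slat3 above 22 N).
It fails at once if the fingers or arm press on the tray or its slats with more than 5 N (contact force between any of the fingers, the arm and tray above 5 N).
It also fails if it takes over 72 s, if anything falls off the work surface, if the arm or the gripper's body presses on something with over 40 N, if the wrist force passes 120 N, or if a joint passes its speed limit or range.

## Working session

There is one attempt and no reset: what is moved stays moved. The work goes in short steps, Python scripts to look and compute and a tool call to move; the robot and the scene stay as the last step left them, time stands still between calls to the robot, and variables do not carry over. Pictures are saved under pics/ and viewed, at most 10 in all, crops included, and the job is handed in when it is done.

Besides the shell and the picture viewer there is one more tool, called by a JSON object that holds its "fn" and its "kwargs", one argument or row to a line. drive_tool: Moves the arm, as the interface text tells. Its arguments: {"type":"object","properties":{"series":{"type":"array"},"hand":{"type":"number"},"newtons":{"type":"number"}},"required":["series"]}

```bash
mkdir -p pics; ls
python3 - <<'E'
from bench import r, vision
import cv2,numpy as np,pickle
s=r.read_state(); print(s, r.finger_overhang)
ims={}
for n in ("scene","side","wrist"):
    c=vision.camera(n); ims[n]=c; cv2.imwrite(f"pics/{n}0.png",c["color"][:,:,::-1])
    print(n,c["intrinsics"].tolist(),[ (k,np.round(c[k],3).tolist()) for k in c if k in("R","t","mount")])
pickle.dump(ims,open("c0.pkl","wb"))
a=np.hstack([ims["scene"]["color"],ims["side"]["color"]])[:,:,::-1]
cv2.imwrite("pics/both0.png",cv2.resize(np.vstack([ims["scene"]["color"],ims["side"]["color"]])[:,:,::-1],None,fx=.78,fy=.78))
E
```

```text
pics
{'time': 0.0, 'joint_positions': array([-1.14064018,  0.33288944, -0.06471472,  1.46093345,  0.02160102,
        1.34992314, -0.0884951 ]), 'joint_vel': array([-5.18490535e-04,  4.49509135e-05, -1.08055098e-03,  1.80685285e-03,
       -2.99964839e-04,  8.71772865e-04,  3.35184201e-04]), 'joint_torque': array([ 8.95093399e-04, -6.23253608e+01,  2.48609256e-02, -3.89902711e+01,
       -6.14538649e-02,  3.97674891e-02,  1.44815031e-04]), 'ee_pos': array([0.27321831, 0.56164888, 0.2024468 ]), 'eef_rot': array([ 2.24430000e-01,  9.74489940e-01, -7.16770470e-04, -1.32119358e-04]), 'ft_force': array([ 0.03013137, -0.69256624, -0.25827226]), 'torque': array([ 0.00788863, -0.00537861, -0.02592403]), 'grip_force': 0.0, 'width': 0.08748535710476339} 0.008
scene [[497.8979330880094, 0.0, 253.4930119192009], [0.0, 497.8979330880094, 194.78449600133624], [0.0, 0.0, 1.0]] [('R', [[0.677, 0.735, 0.013], [0.62, -0.562, -0.547], [-0.395, 0.379, -0.837]]), ('t', [-0.379, -0.297, 1.602])]
side [[383.8898149326808, 0.0, 253.11991689312273], [0.0, 383.8898149326808, 195.26960032210357], [0.0, 0.0, 1.0]] [('R', [[0.758, -0.652, -0.011], [-0.34, -0.381, -0.86], [0.556, 0.656, -0.511]]), ('t', [-0.377, 0.221, 0.773])]
wrist [[297.3186396354542, 0.0, 258.98653291835717], [0.0, 297.3186396354542, 189.83875590061206], [0.0, 0.0, 1.0]] [('mount', [[-0.001, -0.971, -0.239, 0.065], [1.0, -0.001, -0.0, 0.0], [-0.0, -0.239, 0.971, -0.182], [0.0, 0.0, 0.0, 1.0]])]
```

View pics/both0.png

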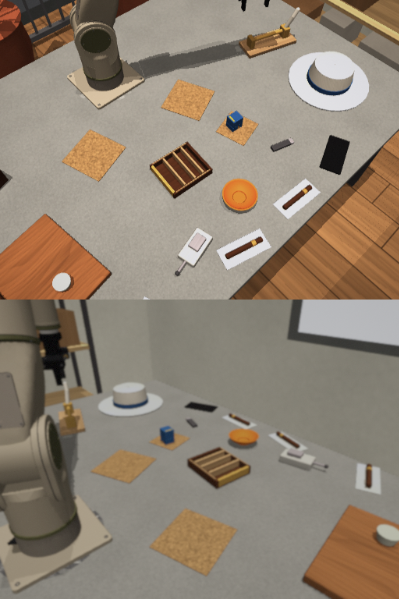

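View pics/wrist0.png

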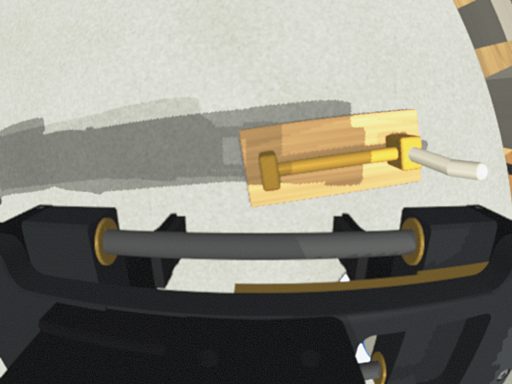

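The scene shows three cork mats, at about (120,199), (241,127) and (304,163) in full-resolution pixels. The one at (304,163) looks smallest and carries the blue spacer. The tray is at about (232,217). I'll confirm this in an enlarged crop and get rough positions.

```bash
cat > h.py <<'E'
import numpy as np,cv2,pickle
from scipy.spatial.transform import Rotation as Ro
def ray(c,uv,st=None):
    K=c["intrinsics"]; uv=np.atleast_2d(uv).astype(float)
    p=(uv-[K[0,2],K[1,2]])/[K[0,0],K[1,1]]
    if "mount" in c:
        th=np.linalg.norm(p,axis=1,keepdims=True)
        d=np.hstack([p*np.sinc(th/np.pi)/np.sinc(0),np.cos(th)])
        T=c["mount"]; Q=Ro.from_quat(st["eef_rot"]).as_matrix()
        return st["ee_pos"]+Q@T[:3,3],(Q@T[:3,:3]@d.T).T
    R=c["R"]; return -R.T@c["t"],np.hstack([p,np.ones((len(p),1))])@R
def onz(c,uv,z,st=None):
    o,d=ray(c,uv,st); return (o+d*((z-o[2])/d[:,2])[:,None])[:,:2]
def proj(c,X): 
    Y=np.atleast_2d(X)@c["R"].T+c["t"]; q=Y@c["intrinsics"].T; return q[:,:2]/q[:,2:]
E
python3 - <<'E'
from h import *
ims=pickle.load(open("c0.pkl","rb")); c=ims["scene"]
for n,c in ims.items():
    if n=="wrist": continue
    hsv=cv2.cvtColor(c["color"],cv2.COLOR_RGB2HSV)
    for nm,lo,hi,z in (("cork",(10,80,120),(22,190,255),.003),("blue",(100,120,40),(125,255,255),.059),("orange",(5,200,150),(18,255,255),.02),("dark",(0,60,10),(15,255,110),.03)):
        m=cv2.morphologyEx(cv2.inRange(hsv,lo,hi),cv2.MORPH_OPEN,np.ones((3,3)))
        k,l,s,ce=cv2.connectedComponentsWithStats(m)
        for i in range(1,k):
            if s[i,4]>150:
                x,y=onz(c,ce[i],z)[0]
                if .2<x<1.1 and abs(y)<.7: print(n,nm,s[i].tolist(),ce[i].round().tolist(),"xy",x.round(3),y.round(3))
c=ims["scene"]["color"]
cv2.imwrite("pics/crop.png",cv2.resize(c[100:290,180:370,::-1],(780,780*190//190))[:600] if 0 else cv2.resize(c[120:270,175:375,::-1],(800,600),interpolation=cv2.INTER_CUBIC))
E
```

```text
scene cork [317, 44, 62, 28, 608] [347.0, 57.0] xy 0.317 0.667
scene cork [207, 102, 68, 52, 2165] [241.0, 127.0] xy 0.307 0.179
scene cork [278, 150, 53, 36, 912] [306.0, 168.0] xy 0.551 0.217
scene cork [80, 167, 80, 65, 2909] [120.0, 198.0] xy 0.275 -0.247
scene cork [378, 168, 134, 216, 14988] [462.0, 301.0] xy 1.1 0.21
scene cork [0, 275, 140, 109, 9817] [61.0, 339.0] xy 0.512 -0.576
scene cork [347, 330, 85, 54, 2504] [384.0, 363.0] xy 1.065 -0.052
scene cork [324, 362, 43, 22, 542] [345.0, 376.0] xy 1.022 -0.142
scene blue [394, 98, 46, 24, 219] [413.0, 114.0] xy 0.653 0.573
scene blue [290, 143, 21, 25, 329] [301.0, 155.0] xy 0.535 0.204
scene orange [287, 236, 42, 33, 469] [307.0, 255.0] xy 0.756 0.008
scene dark [234, 183, 36, 36, 414] [251.0, 201.0] xy 0.541 0.009
scene dark [224, 190, 34, 36, 386] [241.0, 208.0] xy 0.538 -0.027
scene dark [212, 197, 36, 38, 519] [229.0, 215.0] xy 0.535 -0.066
scene dark [197, 205, 38, 39, 605] [216.0, 224.0] xy 0.531 -0.111
scene dark [441, 213, 39, 29, 353] [464.0, 229.0] xy 0.985 0.369
scene dark [222, 218, 50, 36, 292] [246.0, 236.0] x
[... 356 characters left out ...]
193, 80, 42, 1949] [159.0, 213.0] xy 0.304 0.174
side cork [255, 198, 40, 19, 178] [274.0, 207.0] xy 0.562 -0.012
side cork [267, 204, 40, 21, 166] [285.0, 214.0] xy 0.562 -0.059
side cork [279, 213, 40, 20, 207] [298.0, 223.0] xy 0.557 -0.112
side cork [391, 264, 121, 120, 9731] [458.0, 333.0] xy 0.519 -0.548
side cork [193, 268, 110, 86, 5246] [249.0, 309.0] xy 0.269 -0.253
side blue [207, 164, 15, 20, 209] [214.0, 175.0] xy 0.491 0.169
side dark [245, 190, 38, 17, 178] [263.0, 198.0] xy 0.542 0.01
side dark [241, 206, 38, 35, 346] [260.0, 223.0] xy 0.454 -0.077
side dark [276, 207, 38, 22, 176] [296.0, 218.0] xy 0.538 -0.119
side dark [388, 355, 51, 29, 416] [411.0, 370.0] xy 0.364 -0.538
```

View pics/crop.png

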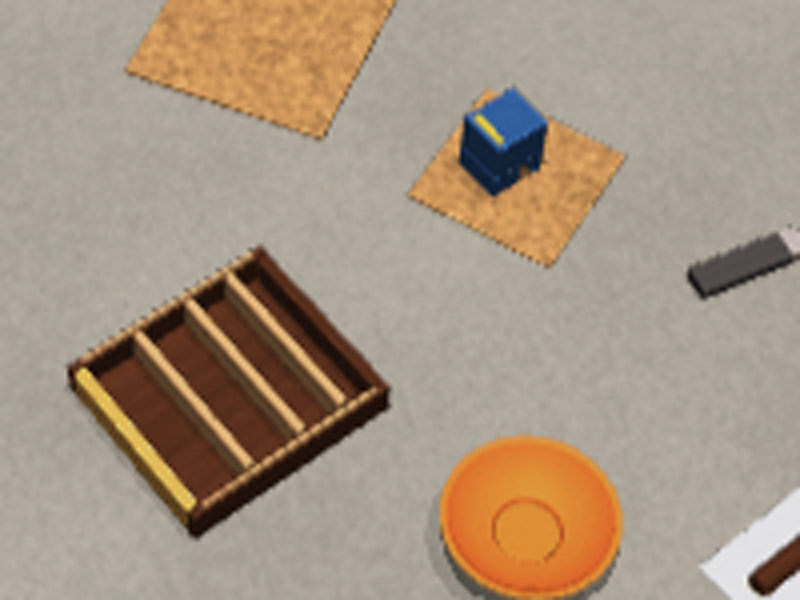

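The crop confirms it: the smallest mat, centred near (518,178) in the crop, carries the blue spacer, with its top at (505,120) and the yellow stripe on the tray side. The tray spans (75,370) to (388,395), with brass at lower left and three pale slats. Next are the rough world positions.

Run:
```python
from h import *
c=pickle.load(open("c0.pkl","rb"))["scene"]
f=lambda p,z: onz(c,np.array(p)/4+[174.6,119.6],z)
t=f([(75,370),(195,525),(262,250),(388,395)],.03); print("tray",t.round(3).tolist(),t.mean(0))
for n,p,z in(("sp",[(465,115),(512,88),(547,122),(500,152)],.059),("mat",[(410,195),(625,155),(550,265)],.003),("ash",[(441,520),(621,520)],.032),("stripe",[(475,118),(502,144)],.059),
 ("slats",[(140,340),(245,465),(192,305),(298,430),(233,277),(340,400)],.034),("lighter",[(690,270),(705,297),(780,235)],.01)):
  q=f(p,z); print(n,q.round(3).tolist(),q.mean(0).round(3))
d=t[2]+t[3]-t[0]-t[1]; print("row deg",np.degrees(np.arctan2(d[1],d[0])))
```

```text
tray [[0.462, -0.131], [0.605, -0.148], [0.474, 0.028], [0.618, 0.012]] [ 0.53977145 -0.05994924]
sp [[0.499, 0.201], [0.504, 0.244], [0.543, 0.241], [0.539, 0.196]] [0.521 0.221]
mat [[0.496, 0.153], [0.577, 0.298], [0.608, 0.184]] [0.56  0.212]
ash [[0.71, -0.029], [0.788, 0.057]] [0.749 0.014]
stripe [[0.505, 0.205], [0.535, 0.202]] [0.52  0.204]
slats [[0.475, -0.085], [0.595, -0.096], [0.478, -0.04], [0.599, -0.053], [0.479, -0.004], [0.601, -0.017]] [ 0.538 -0.049]
lighter [[0.681, 0.251], [0.703, 0.242], [0.704, 0.323]] [0.696 0.272]
row deg 85.55107189327188
```

{"fn": "drive_tool", "kwargs": {
  "series": [
    [[3.2, -4.6, 0.5], 2],
    [[3.2, -4.6, 0.5], 2],
    [[3.2, -4.6, 0.5], 2],
    [[3.2, -4.6, 0.5], 2],
    [[3.2, -4.6, 0.5], 2],
    [[3.2, -4.6, 0.5], 2],
    [[3.2, -4.6, 0.5], 2],
    [[3.2, -4.6, 0.5], 2],
    [[3.2, -4.6, 0.5], 2],
    [[3.2, -4.6, 0.5], 2]
  ],
  "hand": 0,
  "newtons": 40
}}

```text
time: 1.4
ee_pos: [0.5941, 0.1006, 0.2533]
eef_rot: [0.051, 0.999, 0.0, -0.0]
ft_force: [1.0, 0.8, 0.4]
width: 0.087
grip_force: 0.0
```

Run:
```python
from h import *
from bench import r,vision
s=r.read_state(); c=vision.camera("wrist"); print(s["ee_pos"],s["eef_rot"],s["ft_force"])
pickle.dump((s,c),open("w1.pkl","wb"))
cv2.imwrite("pics/w1.png",c["color"][:,:,::-1])
```

```text
[0.5941117  0.10056968 0.253332  ] [ 5.10950550e-02  9.98693788e-01  8.46269987e-05 -7.24212198e-05] [1.04493585 0.78376647 0.35115354]
```

View pics/w1.png

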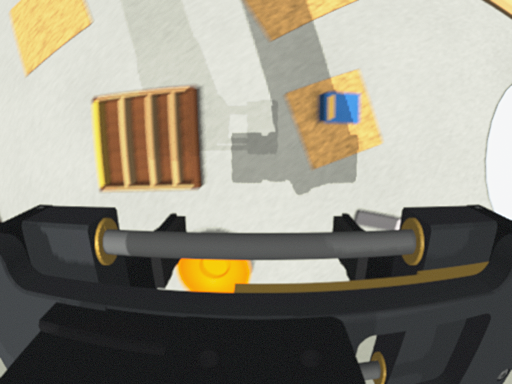

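The wrist view shows the tray at (95–200, 88–190) with brass on the left and the slats at columns ~123, 150 and 173. The spacer top is at (342,108), and the mat corners are at (285,95), (360,70), (382,147) and (315,168). I'll measure these with masks.

Run:
```python
from h import *
s,c=pickle.load(open("w1.pkl","rb")); im=c["color"]; hsv=cv2.cvtColor(im,cv2.COLOR_RGB2HSV)
def big(m,n=1):
    k,l,st,ce=cv2.connectedComponentsWithStats(m); return l==1+np.argmax(st[1:,4])
box=np.zeros(hsv.shape[:2],np.uint8); box[85:132,315:365]=1
b=cv2.inRange(hsv,(95,90,120),(130,255,255))*box
print("blue V hist",np.percentile(hsv[...,2][b>0],[5,25,50,75,95]))
q=cv2.boxPoints(cv2.minAreaRect(np.argwhere(b)[:,::-1].astype(np.float32))); print("blue px",q.round(1).tolist())
q3=onz(c,q,.059,s); print("blue at z59",q3.round(4).tolist())
ys=cv2.inRange(hsv,(15,60,150),(35,255,255)); 
# mat corners
m=onz(c,[(285,95),(360,70),(382,147),(315,168)],.003,s); print("mat",m.round(3).tolist(),m.mean(0).round(4))
t=onz(c,[(93,98),(100,190),(193,87),(201,188)],.03,s); print("tray",t.round(4).tolist(),t.mean(0).round(4))
# slats: bright ridge along image rows
for row in (110,125,140,155,170): print(row,im[row,92:204].sum(1).tolist()[::1])
print(im[105,312:366].tolist())
```

```text
blue V hist [152. 173. 176. 232. 235.]
blue px [[325.0, 93.0], [357.0, 93.0], [357.0, 122.0], [325.0, 122.0]]
blue at z59 [[0.5046, 0.1944], [0.5065, 0.2375], [0.5445, 0.2343], [0.5418, 0.191]]
mat [[0.5, 0.148], [0.468, 0.265], [0.587, 0.293], [0.611, 0.183]] [0.5415 0.2224]
tray [[0.4623, -0.1354], [0.6037, -0.1484], [0.4758, 0.0227], [0.6177, 0.0158]] [ 0.5399 -0.0613]
110 [642, 623, 594, 572, 552, 510, 433, 313, 239, 240, 237, 235, 244, 256, 262, 274, 294, 302, 307, 310, 305, 310, 309, 301, 317, 382, 482, 543, 573, 594, 576, 531, 434, 340, 255, 249, 250, 241, 246, 252, 261, 263, 282, 291, 292, 296, 291, 294, 295, 292, 287, 319, 407, 479, 521, 546, 546, 535, 488, 412, 331, 260, 232, 224, 224, 220, 236, 239, 249, 269, 278, 278, 276, 273, 307, 392, 457, 511, 535, 547, 546, 520, 454, 368, 293, 234, 226, 232, 244, 242, 251, 259, 266, 277, 268, 273, 275, 256, 259, 256, 253, 250, 224, 204, 175, 207, 247, 303, 373, 465, 523, 555]
125 [651, 637, 618, 591, 572, 547, 499, 416, 290, 241, 239, 244, 238, 230, 241, 246, 258, 276, 286, 292, 286, 289, 296, 285, 282, 305, 410, 505, 546, 571, 578, 
[... 2267 characters left out ...]
[36, 63, 96], [36, 74, 114], [58, 88, 128], [102, 107, 128], [149, 133, 128], [185, 155, 122], [208, 170, 109], [223, 183, 91], [221, 182, 86], [222, 180, 101], [202, 169, 128], [174, 155, 144], [138, 141, 162], [92, 124, 172], [58, 114, 176], [56, 113, 178], [57, 113, 175], [57, 114, 177], [56, 112, 174], [59, 114, 175], [59, 115, 175], [58, 112, 175], [56, 113, 174], [58, 116, 180], [66, 131, 202], [69, 143, 220], [74, 154, 230], [79, 161, 235], [79, 161, 235], [76, 159, 233], [78, 159, 234], [75, 158, 233], [76, 157, 233], [82, 158, 232], [124, 164, 227], [173, 176, 217], [205, 186, 203], [222, 191, 181], [234, 199, 159], [243, 213, 131], [242, 208, 118], [239, 201, 117], [239, 201, 116]]
```

```bash
cat >> h.py <<'E'
def slats(s,c,rows,guess,th=400,hw=9):
    g=c["color"].astype(float).sum(2); out=[]
    for g0,g1 in guess:   # columns at first and last row
        P=[]
        for i,rw in enumerate(rows):
            x0=int(round(g0+(g1-g0)*i/(len(rows)-1))); x=np.arange(x0-hw,x0+hw+1); w=np.clip(g[rw,x]-th,0,None)
            P.append(((w*x).sum()/w.sum(),rw))
        out.append(onz(c,P,.034,s))
    return out
def lin(P):
    vx,vy,x,y=cv2.fitLine(P.astype(np.float32),cv2.DIST_HUBER,0,1e-5,1e-5).ravel()
    if vx<0: vx,vy=-vx,-vy
    return np.degrees(np.arctan2(vy,vx)),x,y
E
python3 - <<'E'
from h import *
s,c=pickle.load(open("w1.pkl","rb"))
S=slats(s,c,range(104,176,4),[(120.5,126),(148,152),(171,175)])
n=np.array([np.sin(np.radians(5)),np.cos(np.radians(5))])
for p in S:
    a,x,y=lin(p); print(a,x,y,"row coord",n@[x,y])
# stop inner edge: threshold crossing ~420 falling, at z=.03
g=c["color"].astype(float).sum(2); P=[]
for rw in range(108,176,4):
    x=94
    while not(g[rw,x]>420>=g[rw,x+1]): x+=1
    P.append((x+(g[rw,x]-420)/(g[rw,x]-g[rw,x+1]),rw))
a,x,y=lin(onz(c,P,.03,s)); print("stop",a,x,y,n@[x,y])
E
```

```text
-4.6007323 0.5273973 -0.09068703 row coord -0.044376236315762464
-4.4932756 0.53390425 -0.048483368 row coord -0.001766052304977131
-4.607089 0.5444634 -0.0143247135 row coord 0.033182908044857864
stop -4.732982 0.52527875 -0.13202997 -0.08574649228869563
```

{"fn": "drive_tool", "kwargs": {
  "series": [
    [[-1.77, 2.88, -2.2], 1.3],
    [[-1.77, 2.88, -2.2], 0],
    [[-1.77, 2.88, -2.2], 0],
    [[-1.77, 2.88, -2.2], 0],
    [[0, 0, -3.0], 0],
    [[0, 0, -3.0], 0],
    [[0, 0, -3.0], 0],
    [[0, 0, -2.5], 0],
    [[0, 0, -1.5], 0],
    [[0, 0, 0], 0]
  ]
}}

```text
time: 2.7
ee_pos: [0.522, 0.217, 0.0345]
eef_rot: [0.041, 0.999, -0.0, -0.001]
ft_force: [0.2, -0.2, 0.8]
width: 0.0871
grip_force: 0.0
```

{"fn": "drive_tool", "kwargs": {
  "series": [
    [[0, 0, 0], 0],
    [[0, 0, 0], 0],
    [[0, 0, 0], 0],
    [[0, 0, 0], 0],
    [[0, 0, 0], 0],
    [[0, 0, 0], 0],
    [[0, 0, 0], 0],
    [[0, 0, 0], 0],
    [[0, 0, 0], 0],
    [[0, 0, 0], 0]
  ],
  "hand": 1,
  "newtons": 45
}}

```text
time: 3.95
ee_pos: [0.5227, 0.2175, 0.0354]
eef_rot: [0.04, 0.999, 0.0, 0.0]
ft_force: [0.2, 2.1, 3.1]
width: 0.045
grip_force: 44.9
```

{"fn": "drive_tool", "kwargs": {
  "series": [
    [[0, 0, 3.0], 0],
    [[0, 0, 2.8], 0],
    [[0.24, -5.3, 0], 0],
    [[0.24, -5.3, 0], 0],
    [[0.24, -5.3, 0], 0],
    [[0.24, -5.3, 0], 0],
    [[0.24, -5.3, 0], 0],
    [[0.24, -5.3, 0], 0],
    [[0, 0, 0], 0],
    [[0, 0, 0], 0]
  ]
}}

```text
time: 5.2
ee_pos: [0.5363, -0.1006, 0.0926]
eef_rot: [0.041, 0.999, 0.0, -0.001]
ft_force: [0.6, 1.4, -2.7]
width: 0.045
grip_force: 44.9
```

Run:
```python
from h import *
from bench import r,vision
for i in range(3): s=r.read_state(); c=vision.camera("wrist"); print(s["ee_pos"],s["eef_rot"],s["ft_force"])
pickle.dump((s,c),open("w2.pkl","wb"))
cv2.imwrite("pics/w2.png",cv2.resize(c["color"][90:290,100:420,::-1],None,fx=2.5,fy=2.5))
```

```text
[ 0.53630321 -0.10062138  0.09260325] [ 4.08137182e-02  9.99166426e-01  9.95165598e-05 -8.27199394e-04] [ 0.55411418  1.41034857 -2.68533465]
[ 0.53654034 -0.09977541  0.09271426] [ 4.00357170e-02  9.99198000e-01  2.26990514e-04 -6.68073444e-04] [ 0.1118616   1.23126369 -2.03220057]
[ 0.53673056 -0.09943851  0.09282719] [ 3.96345308e-02  9.99214082e-01  2.28471810e-04 -5.19743438e-04] [-0.61442303 -0.37630797 -2.34673109]
```

View pics/w2.png

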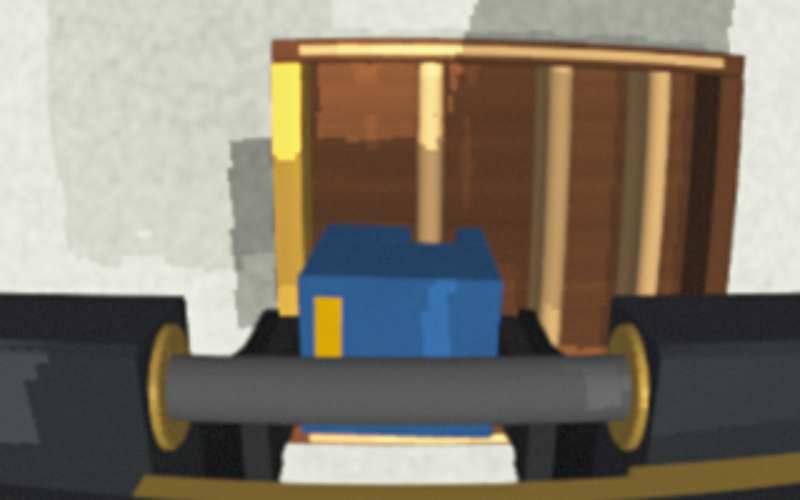

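The crop shows the notch at columns 413–456 and slat 1 at 417–442. After depth correction they are aligned to about 0.5 mm, against ±2.5 mm of slack, so I'm lowering.

{"fn": "drive_tool", "kwargs": {
  "series": [
    [[0, 0, -1.2], 0],
    [[0, 0, -0.9], 0],
    [[0, 0, -0.4], 0],
    [[0, 0, -0.4], 0],
    [[0, 0, -0.4], 0],
    [[0, 0, -0.4], 0],
    [[0, 0, -0.3], 0],
    [[0, 0, -0.3], 0],
    [[0, 0, 0], 0],
    [[0, 0, 0], 0]
  ]
}}

```text
time: 6.6
ee_pos: [0.5371, -0.1007, 0.0503]
eef_rot: [0.04, 0.999, 0.0, 0.0]
ft_force: [-0.3, -0.3, -2.5]
width: 0.0449
grip_force: 44.9
```

{"fn": "drive_tool", "kwargs": {
  "series": [
    [[-0.006, -0.08, 0], 0],
    [[-0.006, -0.08, 0], 0],
    [[-0.006, -0.08, 0], 0],
    [[-0.006, -0.07, 0], 0],
    [[-0.006, -0.06, 0], 0],
    [[-0.005, -0.06, 0], 0],
    [[-0.005, -0.06, 0], 0],
    [[-0.004, -0.06, 0], 0],
    [[0, 0, 0], 0],
    [[0, 0, 0], 0]
  ]
}}

```text
time: 7.85
ee_pos: [0.5368, -0.1041, 0.0503]
eef_rot: [0.04, 0.999, 0.001, -0.0]
ft_force: [0.3, 7.4, -2.5]
width: 0.045
grip_force: 45.0
```

{"fn": "drive_tool", "kwargs": {
  "series": [
    [[-0.004, -0.05, 0], 0],
    [[-0.004, -0.05, 0], 0],
    [[-0.004, -0.05, 0], 0],
    [[-0.004, -0.05, 0], 0],
    [[-0.004, -0.05, 0], 0],
    [[-0.004, -0.05, 0], 0],
    [[0, 0, 0], 0],
    [[0, 0, 0], 0],
    [[0, 0, 0], 0],
    [[0, 0, 0], 0]
  ]
}}

```text
time: 9.1
ee_pos: [0.5366, -0.1071, 0.0503]
eef_rot: [0.04, 0.999, 0.001, -0.0]
ft_force: [0.8, 7.8, -2.2]
width: 0.0453
grip_force: 45.0
```

{"fn": "drive_tool", "kwargs": {
  "series": [
    [[-0.002, -0.03, 0], 0],
    [[-0.002, -0.03, 0], 0],
    [[-0.002, -0.02, 0], 0],
    [[-0.002, -0.02, 0], 0],
    [[-0.002, -0.02, 0], 0],
    [[0, 0, 0], 0],
    [[0, 0, 0], 0],
    [[0, 0, 0], 0],
    [[0, 0, 0], 0],
    [[0, 0, 0], 0]
  ]
}}

```text
time: 10.35
ee_pos: [0.5365, -0.1082, 0.0503]
eef_rot: [0.04, 0.999, 0.001, -0.0]
ft_force: [0.3, 7.3, -2.5]
width: 0.0448
grip_force: 45.0
```

{"fn": "drive_tool", "kwargs": {
  "series": [
    [[-0.002, -0.03, 0], 0],
    [[-0.002, -0.03, 0], 0],
    [[-0.002, -0.02, 0], 0],
    [[-0.002, -0.02, 0], 0],
    [[-0.002, -0.02, 0], 0],
    [[0, 0, 0], 0],
    [[0, 0, 0], 0],
    [[0, 0, 0], 0],
    [[0, 0, 0], 0],
    [[0, 0, 0], 0]
  ]
}}

```text
time: 11.6
ee_pos: [0.5364, -0.1094, 0.0503]
eef_rot: [0.04, 0.999, 0.001, -0.0]
ft_force: [-0.0, 7.6, -2.5]
width: 0.0452
grip_force: 45.0
```

{"fn": "drive_tool", "kwargs": {
  "series": [
    [[-0.002, -0.03, 0], 0],
    [[-0.002, -0.03, 0], 0],
    [[-0.002, -0.02, 0], 0],
    [[-0.002, -0.02, 0], 0],
    [[-0.002, -0.02, 0], 0],
    [[0, 0, 0], 0],
    [[0, 0, 0], 0],
    [[0, 0, 0], 0],
    [[0, 0, 0], 0],
    [[0, 0, 0], 0]
  ]
}}

```text
time: 12.85
ee_pos: [0.5364, -0.11, 0.0503]
eef_rot: [0.039, 0.999, 0.002, -0.0]
ft_force: [0.1, 8.6, -1.9]
width: 0.0447
grip_force: 45.0
```

{"fn": "drive_tool", "kwargs": {
  "series": [
    [[-0.001, -0.02, 0], 0],
    [[-0.001, -0.02, 0], 0],
    [[0, -0.01, 0], 0],
    [[0, 0, 0], 0],
    [[0, 0, 0], 0],
    [[0, 0, 0], 0],
    [[0, 0, 0], 0],
    [[0, 0, 0], 0],
    [[0, 0, 0], 0],
    [[0, 0, 0], 0]
  ]
}}

```text
time: 14.1
ee_pos: [0.5364, -0.1101, 0.0503]
eef_rot: [0.039, 0.999, 0.002, -0.0]
ft_force: [0.1, 10.7, -1.5]
width: 0.045
grip_force: 45.0
```

Run:
```python
from bench import r,vision
print(r.read_state()["ft_force"]); vision.camera("side"); s=r.read_state(); print(s["ft_force"],s["ee_pos"])
```

```text
[ 0.05692106 10.74811858 -1.54488943]
[ 0.06398809 10.81842205 -1.61156013] [ 0.53643025 -0.11010491  0.05028986]
```

{"fn": "drive_tool", "kwargs": {
  "series": [
    [[0.011, 0.14, 0], 0],
    [[0.011, 0.14, 0], 0],
    [[0.011, 0.13, 0], 0],
    [[0.011, 0.13, 0], 0],
    [[0, 0, 0], 0],
    [[0, 0, 0], 0],
    [[0, 0, 0.6], 0],
    [[0, 0, 1.0], 0],
    [[0, 0, 1.2], 0],
    [[0, 0, 0], 0]
  ]
}}

```text
time: 15.4
ee_pos: [0.5374, -0.1081, 0.0798]
eef_rot: [0.041, 0.999, 0.0, 0.001]
ft_force: [-0.2, -0.6, -2.6]
width: 0.0449
grip_force: 44.9
```

{"fn": "drive_tool", "kwargs": {
  "series": [
    [[0.08, 1.2, 0], 0],
    [[0.08, 1.3, 0], 0],
    [[0.08, 1.3, 0], 0],
    [[0.08, 1.2, 0], 0],
    [[0, 0, 0], 0],
    [[0, 0, 0], 0],
    [[0, 0, 0], 0],
    [[0, 0, 0], 0],
    [[0, 0, 0], 0],
    [[0, 0, 0], 0]
  ]
}}

```text
time: 16.65
ee_pos: [0.5397, -0.058, 0.0783]
eef_rot: [0.041, 0.999, 0.0, 0.0]
ft_force: [-0.5, 0.4, -2.0]
width: 0.0451
grip_force: 44.9
```

Run:
```python
from h import *
from bench import r,vision
s=r.read_state(); c=vision.camera("wrist"); print(s["ee_pos"],s["eef_rot"],s["ft_force"])
pickle.dump((s,c),open("w3.pkl","wb"))
cv2.imwrite("pics/w3.png",cv2.resize(c["color"][90:290,100:420,::-1],None,fx=2.5,fy=2.5))
```

```text
[ 0.53966131 -0.05804918  0.07827871] [4.05754295e-02 9.99176478e-01 3.56809219e-05 4.84505715e-07] [-0.49659276  0.40527116 -1.95770397]
```

View pics/w3.png

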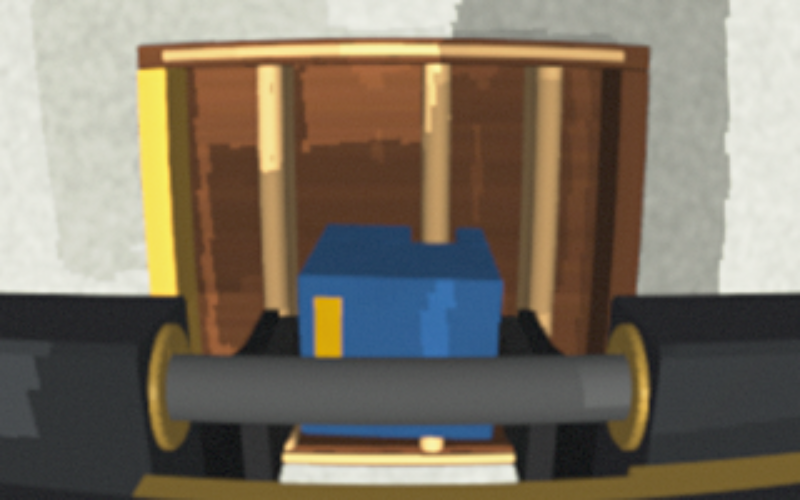

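The notch at 413–456 is centred over slat 2 at 422–450, so I'm lowering and starting the draw.

{"fn": "drive_tool", "kwargs": {
  "series": [
    [[0, 0, -0.7], 0],
    [[0, 0, -0.7], 0],
    [[0, 0, -0.7], 0],
    [[0, 0, -0.7], 0],
    [[0, 0, 0], 0],
    [[-0.006, -0.08, 0], 0],
    [[-0.008, -0.1, 0], 0],
    [[-0.008, -0.1, 0], 0],
    [[-0.008, -0.1, 0], 0],
    [[-0.008, -0.1, 0], 0]
  ]
}}

```text
time: 17.95
ee_pos: [0.5394, -0.0604, 0.0503]
eef_rot: [0.04, 0.999, 0.001, 0.0]
ft_force: [1.3, 8.4, -5.1]
width: 0.0449
grip_force: 44.9
```

{"fn": "drive_tool", "kwargs": {
  "series": [
    [[-0.008, -0.1, 0], 0],
    [[-0.008, -0.1, 0], 0],
    [[-0.008, -0.1, 0], 0],
    [[-0.008, -0.1, 0], 0],
    [[-0.008, -0.1, 0], 0],
    [[-0.008, -0.1, 0], 0],
    [[-0.008, -0.1, 0], 0],
    [[-0.008, -0.1, 0], 0],
    [[0, 0, 0], 0],
    [[0, 0, 0], 0]
  ]
}}

```text
time: 19.2
ee_pos: [0.5388, -0.0686, 0.0503]
eef_rot: [0.04, 0.999, 0.001, -0.0]
ft_force: [1.1, 7.5, -4.6]
width: 0.0448
grip_force: 44.9
```

{"fn": "drive_tool", "kwargs": {
  "series": [
    [[-0.004, -0.05, 0], 0],
    [[-0.004, -0.05, 0], 0],
    [[-0.004, -0.05, 0], 0],
    [[-0.003, -0.04, 0], 0],
    [[-0.003, -0.04, 0], 0],
    [[0, 0, 0], 0],
    [[0, 0, 0], 0],
    [[0, 0, 0], 0],
    [[0, 0, 0], 0],
    [[0, 0, 0], 0]
  ]
}}

```text
time: 20.45
ee_pos: [0.5386, -0.0708, 0.0503]
eef_rot: [0.04, 0.999, 0.001, -0.0]
ft_force: [0.3, 8.1, -5.1]
width: 0.0449
grip_force: 44.9
```

Expected contact is 1.4 mm ahead.

{"fn": "drive_tool", "kwargs": {
  "series": [
    [[-0.002, -0.03, 0], 0],
    [[-0.002, -0.03, 0], 0],
    [[-0.002, -0.02, 0], 0],
    [[-0.002, -0.02, 0], 0],
    [[-0.002, -0.02, 0], 0],
    [[0, 0, 0], 0],
    [[0, 0, 0], 0],
    [[0, 0, 0], 0],
    [[0, 0, 0], 0],
    [[0, 0, 0], 0]
  ]
}}

```text
time: 21.7
ee_pos: [0.5385, -0.0719, 0.0503]
eef_rot: [0.04, 0.999, 0.001, -0.0]
ft_force: [-0.1, 7.7, -5.0]
width: 0.0452
grip_force: 44.9
```

{"fn": "drive_tool", "kwargs": {
  "series": [
    [[-0.002, -0.03, 0], 0],
    [[-0.002, -0.03, 0], 0],
    [[-0.001, -0.02, 0], 0],
    [[-0.001, -0.02, 0], 0],
    [[0, 0, 0], 0],
    [[0, 0, 0], 0],
    [[0, 0, 0], 0],
    [[0, 0, 0], 0],
    [[0, 0, 0], 0],
    [[0, 0, 0], 0]
  ]
}}

```text
time: 22.95
ee_pos: [0.5385, -0.072, 0.0503]
eef_rot: [0.039, 0.999, 0.002, -0.0]
ft_force: [0.2, 11.1, -4.6]
width: 0.0447
grip_force: 44.9
```

{"fn": "drive_tool", "kwargs": {
  "series": [
    [[0.011, 0.14, 0], 0],
    [[0.011, 0.14, 0], 0],
    [[0.011, 0.14, 0], 0],
    [[0.011, 0.14, 0], 0],
    [[0, 0, 0], 0],
    [[0, 0, 0], 0],
    [[0, 0, 0.6], 0],
    [[0, 0, 1.0], 0],
    [[0, 0, 1.2], 0],
    [[0, 0, 0], 0]
  ]
}}

```text
time: 24.2
ee_pos: [0.5397, -0.0697, 0.0798]
eef_rot: [0.04, 0.999, 0.0, 0.001]
ft_force: [-0.4, -0.1, -3.6]
width: 0.045
grip_force: 44.9
```

{"fn": "drive_tool", "kwargs": {
  "series": [
    [[0.07, 1.1, 0], 0],
    [[0.07, 1.2, 0], 0],
    [[0.07, 1.2, 0], 0],
    [[0.07, 1.2, 0], 0],
    [[0, 0, 0], 0],
    [[0, 0, 0], 0],
    [[0, 0, 0], 0],
    [[0, 0, 0], 0],
    [[0, 0, 0], 0],
    [[0, 0, 0], 0]
  ]
}}

```text
time: 25.45
ee_pos: [0.5416, -0.0227, 0.0783]
eef_rot: [0.041, 0.999, 0.0, 0.0]
ft_force: [-0.4, -0.2, -3.0]
width: 0.045
grip_force: 44.9
```

Run:
```python
from h import *
from bench import r,vision
s=r.read_state(); c=vision.camera("wrist"); print(s["ee_pos"],s["eef_rot"],s["ft_force"])
pickle.dump((s,c),open("w4.pkl","wb"))
cv2.imwrite("pics/w4.png",cv2.resize(c["color"][90:290,100:420,::-1],None,fx=2.5,fy=2.5))
```

```text
[ 0.54155379 -0.02273301  0.07828951] [4.05765051e-02 9.99176433e-01 4.80859032e-05 7.44674322e-06] [-0.4006598  -0.21303595 -2.96786665]
```

View pics/w4.png

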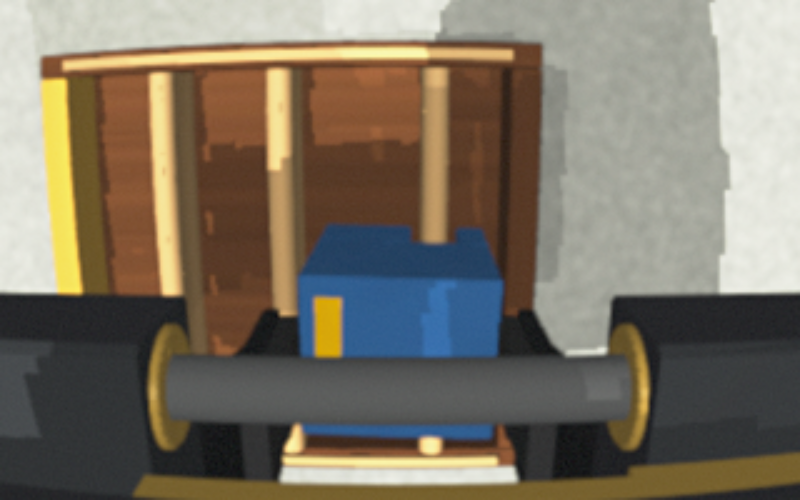

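The notch is centred over slat 3 (column 434), so I'm lowering and drawing it.

{"fn": "drive_tool", "kwargs": {
  "series": [
    [[0, 0, -0.7], 0],
    [[0, 0, -0.7], 0],
    [[0, 0, -0.7], 0],
    [[0, 0, -0.7], 0],
    [[0, 0, 0], 0],
    [[-0.006, -0.08, 0], 0],
    [[-0.008, -0.1, 0], 0],
    [[-0.008, -0.1, 0], 0],
    [[-0.008, -0.1, 0], 0],
    [[-0.008, -0.1, 0], 0]
  ]
}}

```text
time: 26.75
ee_pos: [0.5414, -0.0251, 0.0504]
eef_rot: [0.04, 0.999, 0.001, 0.0]
ft_force: [0.7, 8.4, -4.5]
width: 0.0449
grip_force: 44.9
```

Expected contact is at y ≈ -0.0341, which is 9 mm to go.

{"fn": "drive_tool", "kwargs": {
  "series": [
    [[-0.008, -0.1, 0], 0],
    [[-0.008, -0.1, 0], 0],
    [[-0.008, -0.1, 0], 0],
    [[-0.008, -0.1, 0], 0],
    [[-0.008, -0.1, 0], 0],
    [[-0.006, -0.08, 0], 0],
    [[-0.005, -0.06, 0], 0],
    [[0, 0, 0], 0],
    [[0, 0, 0], 0],
    [[0, 0, 0], 0]
  ]
}}

```text
time: 28.0
ee_pos: [0.5409, -0.0316, 0.0504]
eef_rot: [0.04, 0.999, 0.001, 0.0]
ft_force: [0.6, 8.5, -4.8]
width: 0.0447
grip_force: 44.9
```

{"fn": "drive_tool", "kwargs": {
  "series": [
    [[-0.002, -0.03, 0], 0],
    [[-0.002, -0.03, 0], 0],
    [[-0.002, -0.03, 0], 0],
    [[-0.002, -0.03, 0], 0],
    [[-0.002, -0.02, 0], 0],
    [[0, 0, 0], 0],
    [[0, 0, 0], 0],
    [[0, 0, 0], 0],
    [[0, 0, 0], 0],
    [[0, 0, 0], 0]
  ]
}}

```text
time: 29.25
ee_pos: [0.5408, -0.0329, 0.0504]
eef_rot: [0.04, 0.999, 0.001, 0.0]
ft_force: [2.2, 8.4, -5.8]
width: 0.0449
grip_force: 44.9
```

{"fn": "drive_tool", "kwargs": {
  "series": [
    [[-0.002, -0.03, 0], 0],
    [[-0.002, -0.03, 0], 0],
    [[-0.002, -0.02, 0], 0],
    [[-0.002, -0.02, 0], 0],
    [[-0.002, -0.02, 0], 0],
    [[0, 0, 0], 0],
    [[0, 0, 0], 0],
    [[0, 0, 0], 0],
    [[0, 0, 0], 0],
    [[0, 0, 0], 0]
  ]
}}

```text
time: 30.5
ee_pos: [0.5408, -0.0338, 0.0504]
eef_rot: [0.039, 0.999, 0.001, 0.0]
ft_force: [0.7, 8.3, -4.6]
width: 0.0452
grip_force: 44.9
```

{"fn": "drive_tool", "kwargs": {
  "series": [
    [[-0.002, -0.03, 0], 0],
    [[-0.002, -0.02, 0], 0],
    [[-0.001, -0.02, 0], 0],
    [[0, 0, 0], 0],
    [[0, 0, 0], 0],
    [[0, 0, 0], 0],
    [[0, 0, 0], 0],
    [[0, 0, 0], 0],
    [[0, 0, 0], 0],
    [[0, 0, 0], 0]
  ]
}}

```text
time: 31.75
ee_pos: [0.5407, -0.0339, 0.0504]
eef_rot: [0.039, 0.999, 0.002, 0.0]
ft_force: [2.3, 10.6, -3.7]
width: 0.0448
grip_force: 44.9
```

{"fn": "drive_tool", "kwargs": {
  "series": [
    [[0, -0.02, 0], 0],
    [[0, 0, 0], 0],
    [[0, 0, 0], 0],
    [[0, 0, 0], 0],
    [[0, 0, 0], 0],
    [[0, 0, 0], 0],
    [[0, 0, 0], 0],
    [[0, 0, 0], 0],
    [[0, 0, 0], 0],
    [[0, 0, 0], 0]
  ]
}}

```text
time: 33.0
ee_pos: [0.5408, -0.034, 0.0504]
eef_rot: [0.039, 0.999, 0.002, 0.0]
ft_force: [0.4, 10.8, -3.6]
width: 0.045
grip_force: 44.9
```

{"fn": "drive_tool", "kwargs": {
  "series": [
    [[0.011, 0.14, 0], 0],
    [[0.011, 0.14, 0], 0],
    [[0.011, 0.14, 0], 0],
    [[0.011, 0.14, 0], 0],
    [[0, 0, 0], 0],
    [[0, 0, 0], 0],
    [[0, 0, 0.6], 0],
    [[0, 0, 1.0], 0],
    [[0, 0, 1.4], 0],
    [[0, 0, 1.4], 0]
  ]
}}

```text
time: 34.25
ee_pos: [0.5411, -0.0318, 0.0957]
eef_rot: [0.041, 0.999, 0.0, 0.0]
ft_force: [-0.1, -0.7, -2.9]
width: 0.0447
grip_force: 44.9
```

{"fn": "drive_tool", "kwargs": {
  "series": [
    [[0, 3.5, 0], 0],
    [[0, 4.2, 0], 0],
    [[0, 4.2, 0], 0],
    [[0, 4.2, 0], 0],
    [[0, 4.2, 0], 0],
    [[0, 4.2, 0], 0],
    [[0, 0.9, 0], 0],
    [[0, 0, 0], 0],
    [[0, 0, 0], 0],
    [[0, 0, 0], 0]
  ]
}}

```text
time: 35.5
ee_pos: [0.5412, 0.2209, 0.0945]
eef_rot: [0.041, 0.999, -0.0, 0.0]
ft_force: [0.6, -0.2, -1.8]
width: 0.0449
grip_force: 44.9
```

{"fn": "drive_tool", "kwargs": {
  "series": [
    [[0, 0, -1.5], 0],
    [[0, 0, -1.5], 0],
    [[0, 0, -1.2], 0],
    [[0, 0, -0.8], 0],
    [[0, 0, -0.4], 0],
    [[0, 0, -0.2], 0],
    [[0, 0, -0.1], 0],
    [[0, 0, -0.1], 0],
    [[0, 0, -0.1], 0],
    [[0, 0, 0], 0]
  ]
}}

```text
time: 36.75
ee_pos: [0.541, 0.2223, 0.0355]
eef_rot: [0.041, 0.999, 0.0, 0.0]
ft_force: [0.1, -0.7, -1.4]
width: 0.045
grip_force: 44.9
```

{"fn": "drive_tool", "kwargs": {
  "series": [
    [[0, 0, -0.05], 0],
    [[0, 0, 0], 0],
    [[0, 0, 0], 0],
    [[0, 0, 0], 0],
    [[0, 0, 0], 0],
    [[0, 0, 0], 0],
    [[0, 0, 0], 0],
    [[0, 0, 0], 0],
    [[0, 0, 0], 0],
    [[0, 0, 0], 0]
  ]
}}

```text
time: 38.0
ee_pos: [0.5412, 0.2224, 0.0354]
eef_rot: [0.04, 0.999, 0.0, 0.0]
ft_force: [-1.2, -1.1, 5.6]
width: 0.045
grip_force: 44.9
```

{"fn": "drive_tool", "kwargs": {
  "series": [
    [[0, 0, 0], 0],
    [[0, 0, 0], 0],
    [[0, 0, 0], 0],
    [[0, 0, 0], 0],
    [[0, 0, 0], 0],
    [[0, 0, 0], 0],
    [[0, 0, 0], 0],
    [[0, 0, 0], 0],
    [[0, 0, 0], 0],
    [[0, 0, 0], 0]
  ],
  "hand": 0
}}

```text
time: 39.25
ee_pos: [0.5408, 0.2223, 0.0348]
eef_rot: [0.041, 0.999, 0.0, 0.0]
ft_force: [-0.4, -0.3, 0.7]
width: 0.087
grip_force: 0.0
```

The spacer is released. I'll retreat straight up, then go over towards the tray for a check picture.

{"fn": "drive_tool", "kwargs": {
  "series": [
    [[0, 0, 1.0], 0],
    [[0, 0, 2.0], 0],
    [[0, 0, 3.0], 0],
    [[0, 0, 4.0], 0],
    [[0, 0, 4.0], 0],
    [[0, 0, 4.0], 0],
    [[1.5, -4, 2.0], 0],
    [[1.5, -4, 1.0], 0],
    [[1.5, -4, 0], 0],
    [[0, 0, 0], 0]
  ]
}}

```text
time: 40.5
ee_pos: [0.5868, 0.0978, 0.2458]
eef_rot: [0.044, 0.999, -0.001, 0.001]
ft_force: [-0.6, 0.5, 0.3]
width: 0.0868
grip_force: 0.0
```

Run:
```python
from h import *
from bench import r,vision
s=r.read_state(); c=vision.camera("wrist"); print(s["ee_pos"],s["ft_force"])
pickle.dump((s,c),open("w5.pkl","wb"))
cv2.imwrite("pics/w5.png",c["color"][:,:,::-1])
```

```text
[0.58680689 0.09777879 0.24576026] [-0.56253457  0.54647534  0.27019826]
```

View pics/w5.png

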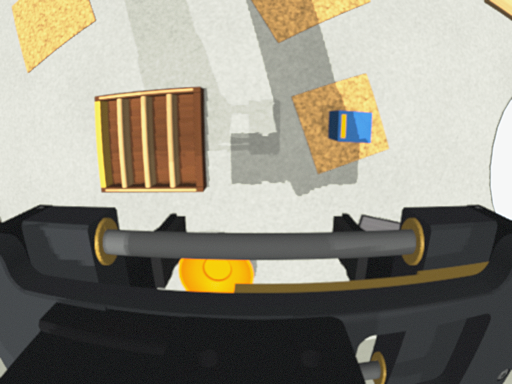

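The spacer stands upright at (355,126), well inside the mat. The slats are at columns ~122, 148 and 172, and the ashtray is unmoved. I'll check the gaps numerically, then hand in.

Run:
```python
from h import *
from bench import r
s,c=pickle.load(open("w5.pkl","rb"))
n=np.array([np.sin(np.radians(4.6)),np.cos(np.radians(4.6))])
v=[]
for p in slats(s,c,range(106,176,4),[(120,124),(146,149),(170,173)]):
    a,x,y=lin(p); v.append(n@[x,y])
g=np.diff(v)*1000; print("spacings mm",g)
if all(abs(g-38)<2): print(r.close_job())
```

```text
spacings mm [37.92372539 37.85361805]
the job is handed in; nothing more can be done
None
```

The three slats are set at equal gaps (spacings measured at 37.9 mm, target 38 mm), each pressed at about 3 N; the spacer is back upright on the cork mat and released, and the job is handed in, with no verdict shown.

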